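Copy the drawing on the flatbed

ROBOT

A 6-joint arm with a two-finger parallel gripper is mounted at the origin on the work surface. World frame = base frame: x ahead of the robot, y to its left, z up, the work surface at z = 0. Lengths are in m, angles in rad, forces in N, time in s.
With the tool pointing down it reaches from about 0.3 to 0.875 m from the base axis. Payload 6.4 kg.
Tool frame: the origin (TCP) lies midway between the tips of the shut fingers; the grasp point (between the pads) lies ctrl.grip_point_offset behind it (ctrl.grip_point_offset is the distance from the TCP to the grasp point, in m); z points along the fingers, y is the direction in which the jaws open and shut (so a half turn about z gives the same grasp; the last joint's range is limited). The gripper opens to 85 mm and grips with 20 to 120 N. Pads are 22 mm wide; open, the fingers measure 114 mm over their backs; the gripper's body (76 mm by 85 mm) begins 54 mm behind the grasp point. The pads swing forward as they close: fully open they stand 13 mm farther back than shut.
Start: joints at [-1.381, 0.181, 1.607, -0, 1.354, -0.206], TCP at [0.222, -0.531, 0.231] pointing down, gripper open.
Joint ranges: [-2.99, 2.99], [-0.89, 2.07], [0.3, 2.58], [-1.14, 4.28], [0, 2.63], [-3.12, 3.12]. Speed limits (rad/s): [2.57, 2.57, 3.01, 3.14, 3.14, 3.14].

INTERFACE

Orientations are given as a unit quaternion [w, x, y, z].
In Python, from bench import ctrl, viewer gives the robot as it stands.
- The arm moves only by the shell command python3 -m handwheel 'ROWS' [OPENING]. ROWS is JSON, a list of rows, each an object with "travel": the shift along the tool's x, y, z as a fraction of full scale, a list of three; "dr": the turn, a rotation vector about the tool's x, y, z as a fraction of full scale, a list of three. A call has 1 to 20 rows; each row shifts and turns the pose as measured when the row begins, along the tool's axes as they then stand; what a row does not reach is not made up. Full scale, the value 1, is 150 mm for a shift and 30 degrees for a turn. A row lasts 1/12 s, in which the tool goes at most 41.7 mm and 7.16 degrees, less where a joint would pass 70% of its speed; a pose out of reach is approached as far as the arm can. A call with a number of a shift or a turn outside -1 to 1 is refused whole. A call with a gripper value outside its range is refused whole. OPENING is the opening, from -1 (shut) to 1 (fully open), set as the call begins (- or left out, the last holds). The fingers move at their own pace and stop on an object; the grip force is fixed at half the most. Time passes only in rows, so rows that do not move let the fingers close. It gives the time, the measured TCP pose, the force and the opening at its end, in the units of the state.
- ctrl.get_obs(): the state, without advancing time (a new reading comes with each control period).
- viewer.camera(name): name is "side" or "top"; returns the picture (420x560x3 uint8, red, green, blue); there is no depth.
- viewer.get_calibration(name): a dict with "camera_matrix" (3x3 intrinsics, pixels), "k1" (the pictures are not rectified: a ray, as slopes to the right and down, at radius r is drawn at 1 + k1 r^2 times it, then the intrinsics apply), "R" (3x3) and "t" (3): a world point X has camera coordinates R X + t. Camera axes: x right, y down, z forward; pixel columns grow to the right and rows downward; lengths in m; the calibration is good to about 2 mm. A picture is of the moment at which its call begins. get_calibration takes no time and is no camera call.
- ctrl.hand_in(): hands the job in, once; it reports no verdict.
The state is a dict: "time_s": time; "q": joint angles; "dq": joint speeds; "joint_efforts": joint torques, N m; "eef_pos": TCP position; "eef_rot": TCP orientation; "wrist_force": force on the tool from outside, world axes, zero at the start; "torque": the same for the moment, N m; "opening": opening from 0.0 (shut) to 1.0 (fully open).
Only numpy, scipy, OpenCV 4.12 (cv2) and the standard library are available. Lean on these libraries where they do the work, as an engineer would, in place of code of your own. Each camera call takes 0.05 s, during which the arm holds its last target. There are 200 camera calls.

TASK

A drawing lies face down on the glass of the desktop copier and its lid has been left standing open: with closed fingers, push the lid down until it is fully shut so that the machine starts up with the glass covered, then press the round power key at the rear of the control panel and let it come up, and then press the big round start key at the front of the panel and let go. Leave the two small square keys between them alone. Nothing is to be lifted or picked up, not the lid either; leave the pencil pot, the ink jar and the travel mug standing where they are.

Things in the scene. Friction and masses are not known exactly. Their poses are not given: they have to be found in the camera images.
- copier: grey desktop copier, flatbed on top, fixed; 300 deep (x), 425 wide (y), deck 146 mm high. Origin: centre of its underside. x runs from its front (towards the robot) to its rear, y to its left, z up. Output tray in front to x -190, 68 high. Lid over y -208 to +130. Black key panel along the left: x +-142, y 138 to 211, top 155 high; keys at y 174.5, x +60 (power), +20, -20, -72 (start).
- lid (a joint): lid angle in rad: 0 fully shut, grows as its front edge rises; starts at 0.4 to 0.65. Shut means below 0.025 (front edge within 7 mm). Stiff friction hinge: the lid stays where it is left, takes about 1 to 5 N downward near its front edge to close, and meets a hard stop at 0.
- lid_push (a point): point on the lid's top face, midway across, 40 mm behind its front edge; a good place to push. Lid: plate 280 x 337, 16 mm thick. Hinge line along copier y at copier x +135, z 148 mm; the point is 240 mm in front of the hinge and 18 above its plane: when shut at copier (-105, -39, 166) mm. z is the normal of the top face, x runs along the lid to the hinge.
- power_top (a point): The power key: round, 18 mm diameter, the rearmost key, with a ring-and-bar mark. Point at the centre of its top face, 161 mm above the desk when up (6 mm proud of the flat panel, 2 mm when fully down).
- power (a joint): travel of the power key in m: 0 up, 0.004 fully down; it counts as pressed from about 0.0025. Springy: 1.2 N at first touch, 4 N fully down; comes back up by itself when let go.
- copies_top (a point): The copies key: square, 15 mm, second from the rear, with a plus mark; not to be pressed. Point at the centre of its top face, 161 mm above the desk when up (6 mm proud of the flat panel, 2 mm when fully down).
- copies (a joint): travel of the copies key in m: 0 up, 0.004 fully down; it counts as pressed from about 0.0025. Springy: 1.2 N at first touch, 4 N fully down; comes back up by itself when let go.
- stop_top (a point): The stop key: square, 15 mm, third from the rear, with a cross mark; not to be pressed. Point at the centre of its top face, 161 mm above the desk when up (6 mm proud of the flat panel, 2 mm when fully down).
- stop (a joint): travel of the stop key in m: 0 up, 0.004 fully down; it counts as pressed from about 0.0025. Springy: 1.2 N at first touch, 4 N fully down; comes back up by itself when let go.
- start_top (a point): The start key: round, 28 mm diameter, the biggest and the frontmost, with a diamond mark. Point at the centre of its top face, 161 mm above the desk when up (6 mm proud of the flat panel, 2 mm when fully down).
- start (a joint): travel of the start key in m: 0 up, 0.004 fully down; it counts as pressed from about 0.0025. Springy: 1.2 N at first touch, 4 N fully down; comes back up by itself when let go.
- pencil_pot: loose round steel pot of pencils, 74 mm diameter, 100 mm high, pencils to 175 mm; stands on the desk left of the copier; origin at the centre of its underside
- ink_jar: loose glass ink jar with black cap, 54 mm diameter, 58 mm high; stands on the desk left of the copier; origin at the centre of its underside
- travel_mug: loose steel travel mug with black top and handle, 83 mm diameter (handle to 72 mm from the axis along its y axis), 178 mm high; stands on the desk right of the copier; origin at the centre of its underside
Mind the look-alikes: they are no part of the job. Of the things that look like the travel_mug, take the one that is farthest to the robot's right at the start.

How it is judged:
By the outcome, as a careful person would: the job done as asked, in the order asked, and still so for the second after the job is handed in, with the robot touching nothing.
It also fails if it takes over 48 s, if anything falls off the work surface, if the arm or the gripper's body presses on something with over 40 N, if the wrist force passes 120 N, or if a joint passes its speed limit or range.

## Working session

There is one attempt and no reset: what is moved stays moved. The work goes in short steps, Python scripts to look and compute and a shell command to move; the robot and the scene stay as the last step left them, time stands still between calls to the robot, and variables do not carry over. Pictures are saved under pics/ and viewed, about 8 in all and at most 12, crops included, and the job is handed in when it is done.

```bash
mkdir -p pics; cat > h.py <<'E'
import numpy as np, cv2
from bench import ctrl, viewer
def snap(n,f):
    im=viewer.camera(n); cv2.imwrite('pics/'+f,im[...,::-1]); return im
def ray(n,u,v):
    c=viewer.get_calibration(n); K=np.array(c['camera_matrix']);k=c['k1'];R=np.array(c['R']);t=np.array(c['t'])
    d=np.linalg.inv(K)@[u,v,1]; d=d[:2]; s=d.copy()
    for _ in range(30): s=d/(1+k*(s@s))
    return -R.T@t, R.T@np.array([s[0],s[1],1])
def onz(n,u,v,z):
    o,d=ray(n,u,v); return o+d*(z-o[2])/d[2]
def proj(n,X):
    c=viewer.get_calibration(n); K=np.array(c['camera_matrix']);p=np.array(c['R'])@X+np.array(c['t'])
    s=p[:2]/p[2]; s=s*(1+c['k1']*(s@s)); return (K@[s[0],s[1],1])[:2]
E
python3 - <<'E'
from h import *
for n in('top','side'):
    im=snap(n,n+'0.png'); o,d=ray(n,280,210); print(n,o,d/np.linalg.norm(d))
o=ctrl.get_obs(); print(o['time_s'],o['eef_pos'],o['eef_rot'],o['opening'],ctrl.grip_point_offset)
a=cv2.imread('pics/top0.png');cv2.imwrite('pics/t.png',a)
E
```

```text
top [ 0.43821911 -0.00803647  0.93362668] [ 0.14665039 -0.02485303 -0.98887612]
side [0.03494048 0.88895384 0.89540392] [ 0.39245551 -0.69677381 -0.60040397]
0.1 [ 0.22161538 -0.53007781  0.23048243] [-7.68472824e-04  9.80482405e-01  1.96605348e-01  9.90643107e-06] 1.0022741368833172 0.0187
```

View pics/top0.png

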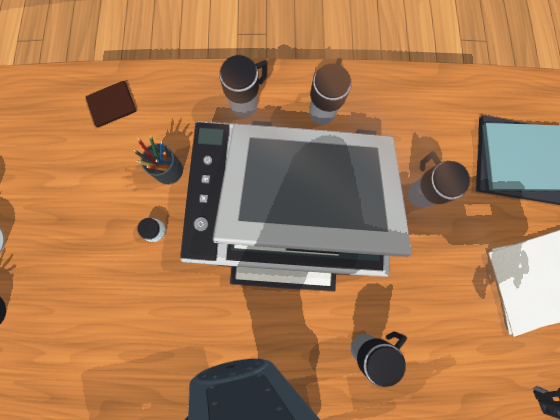

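View pics/side0.png

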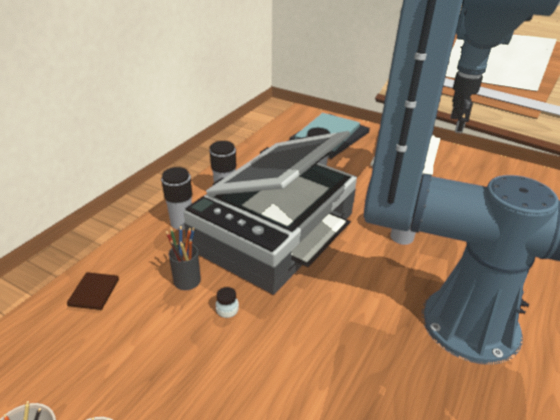

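The top view shows the panel keys at about (207,160) power, (205,179), (204,198) and (201,224) start. The lid's front corners are near (215,240) and (408,252). The lid is open, with one mug in front at (380,360) and one to the right at (445,180). In the side view the pot and jar stand left of the panel, and the arm is clear of the copier.

```bash
python3 - <<'E'
from h import *
im=cv2.imread('pics/top0.png'); g=cv2.cvtColor(im,cv2.COLOR_BGR2GRAY)
def cen(p,r=9):
    x,y=p; w=(g[y-r:y+r+1,x-r:x+r+1]>95).astype(np.uint8)
    n,l,s,c=cv2.connectedComponentsWithStats(w); i=1+np.argmin(np.linalg.norm(c[1:]-r,axis=1)) if n>1 else 0
    x0,y0,ww,hh,a=s[i]; return np.array([x-r+x0+(ww-1)/2,y-r+y0+(hh-1)/2]),s[i]
P=[];X=[60,20,-20,-72]
for p in[(207,160),(205,179),(204,198),(201,224)]:
    c,s=cen(p); w=onz('top',*c,.161);P.append(w);print(c,s,w.round(4))
P=np.array(P)[:,:2]; 
A=np.polyfit(np.array(X)/1e3,P,1); ax=A[0]/np.linalg.norm(A[0]); print('scale',np.linalg.norm(A[0]),'yaw',np.arctan2(ax[1],ax[0]))
ay=np.array([-ax[1],ax[0]]); O=P.mean(0)-np.mean(X)/1e3*ax-.1745*ay; print('O',O)
def W(x,y,z): return np.r_[O+ax*x+ay*y,z]
for th in(.4,.45,.5,.55,.6,.65):
    f=lambda l,h,y:W(.135-l*np.cos(th)-h*np.sin(th),y,.148+l*np.sin(th)+h*np.cos(th))
    print(th,proj('top',f(.28,.018,.13)).round(1),proj('top',f(.28,.018,-.208)).round(1),proj('side',f(.28,.018,.13)).round(1),proj('side',f(.28,.018,-.208)).round(1))
print('panel corners',[proj('top',W(x,y,.155)).round(1) for x in(-.142,.142) for y in(.138,.211)])
print('keys',[proj('side',W(x/1e3,.1745,.161)).round(1) for x in X])
for n,u,v,z in[('mugF',380,360,.178),('mugR',443,180,.178),('pot',157,163,.1)]: print(n,onz('top',u,v,z))
print('shutpush',W(-.105,-.039,.166))
b=cv2.imread('pics/top0.png')[100:290,170:430];c=cv2.imread('pics/side0.png')[120:290,170:380]
cv2.imwrite('pics/crop.png',np.hstack([cv2.resize(b,(440,322)),cv2.resize(c,(360,322))]))
E
```

```text
[207. 160.] [ 5  5  9  9 62] [0.6566 0.1208 0.161 ]
[205.  178.5] [ 5  5  9  8 61] [0.6179 0.1239 0.161 ]
[203. 198.] [ 4  5  9  9 58] [0.5778 0.127  0.161 ]
[200.5 223.5] [  2   2  14  14 153] [0.5264 0.1308 0.161 ]
scale 0.9912828110332796 yaw -0.07632937784012765
O [ 0.5843562  -0.04860049]
0.4 [211.6 252.3] [410.  265.6] [287.8 190.1] [354.7 135. ]
0.45 [210.7 249. ] [412.6 262.5] [286.2 185. ] [353.6 130.6]
0.5 [209.9 245.2] [415.3 259. ] [284.3 179.9] [352.3 126.1]
0.55 [209.2 240.9] [418. 255.] [282.2 174.8] [350.7 121.7]
0.6 [208.5 236. ] [420.6 250.5] [279.8 169.7] [349.  117.4]
0.65 [207.8 230.6] [423.3 245.4] [277.2 164.6] [347. 113.]
panel corners [array([215.9, 260.5]), array([179.3, 257.8]), array([228.8, 123.9]), array([194.3, 121.6])]
keys [array([216.3, 209.3]), array([228.2, 214.8]), array([240.5, 220.5]), array([257. , 228.1])]
mugF [ 0.26141788 -0.21450081  0.178     ]
mugR [ 0.61058352 -0.3606293   0.178     ]
pot [0.66779332 0.24170262 0.1       ]
shutpush [ 0.47668797 -0.07948013  0.166     ]
```

View pics/crop.png

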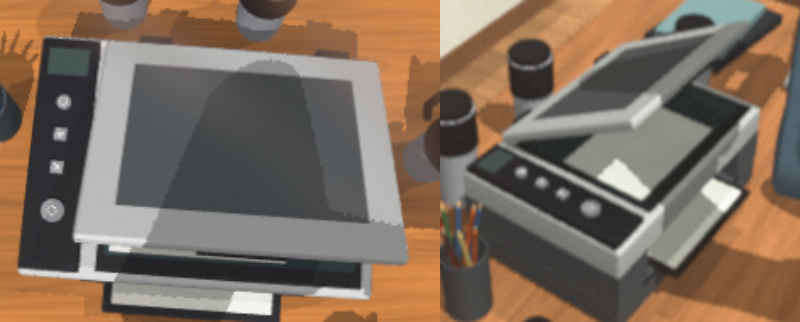

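```bash
cat >> h.py <<'E'
yaw=-0.0763; O=np.array([.5844,-.0486]); ax=np.array([np.cos(yaw),np.sin(yaw)]); ay=np.array([-ax[1],ax[0]])
def W(x,y,z): return np.r_[O+ax*x+ay*y,z]
def lid(th,l,h,y): return W(.135-l*np.cos(th)+h*np.sin(th),y,.148+l*np.sin(th)+h*np.cos(th))
E
python3 - <<'E'
from h import *
for th in(.4,.45,.5,.55,.6,.65):
    print(th,*[proj(n,lid(th,.28,.018,y)).round(1) for n in('top','side') for y in(.13,-.208)])
print('body front R',proj('top',W(-.15,-.2125,.146)),'L',proj('top',W(-.15,.2125,.146)))
for th in (.5,.55,.6): print(lid(th,.24,.018,-.039).round(3))
E
```

```text
0.4 [212.3 244. ] [410.2 257.3] [282.8 188.1] [350.2 133.6]
0.45 [211.6 239.5] [412.8 253.2] [280.6 182.8] [348.6 129. ]
0.5 [210.9 234.6] [415.5 248.5] [278.2 177.5] [346.8 124.5]
0.55 [210.3 229.1] [418.2 243.4] [275.5 172.2] [344.7 119.9]
0.6 [209.7 223.1] [420.8 237.8] [272.6 166.9] [342.5 115.4]
0.65 [209.1 216.6] [423.5 231.6] [269.5 161.7] [340. 111.]
body front R [389.82915541 276.12445254] L [179.21197467 261.83604968]
[ 0.515 -0.082  0.279]
[ 0.521 -0.083  0.289]
[ 0.529 -0.083  0.298]
```

Projections match the body, and the lid's front edge fits an angle of about 0.43. Next I raise the arm, shut the fingers and move over the lid.

```bash
python3 -m handwheel '[{"travel":[0,0,-0.26],"dr":[0,0,0]},{"travel":[0,0,-0.26],"dr":[0,0,0]},{"travel":[0,0,-0.26],"dr":[0,0,0]},{"travel":[0,0,-0.26],"dr":[0,0,0]}]' -1
python3 -m handwheel '[{"travel":[0.2,-0.15,0],"dr":[0,0,0]},{"travel":[0.2,-0.15,0],"dr":[0,0,0]},{"travel":[0.2,-0.15,0],"dr":[0,0,0]},{"travel":[0.2,-0.15,0],"dr":[0,0,0]},{"travel":[0.2,-0.15,0],"dr":[0,0,0]},{"travel":[0.2,-0.15,0],"dr":[0,0,0]},{"travel":[0.2,-0.15,0],"dr":[0,0,0]},{"travel":[0.2,-0.15,0],"dr":[0,0,0]},{"travel":[0.2,-0.15,0],"dr":[0,0,0]},{"travel":[0.2,-0.15,0],"dr":[0,0,0]}]'
cat >> h.py <<'E'
from scipy.spatial.transform import Rotation as Ro
def need(X):
    o=ctrl.get_obs(); q=np.array(o['eef_rot']); R=Ro.from_quat(q[[1,2,3,0]]).as_matrix()
    print(round(o['time_s'],2),'pos',np.round(o['eef_pos'],4),'tool delta /fs',(R.T@(X-o['eef_pos'])/.15).round(3),'F',np.round(o['wrist_force'],1),'zt',R[:,2].round(3),'open',o['opening'])
E
python3 -c "
from h import *
need(W(-.092,-.039,.3))"
```

```text
time_s: 0.43
eef_pos: [0.2205, -0.5245, 0.3768]
eef_rot: [-0.015, 0.98, 0.196, 0.0]
wrist_force: [-0.9, -0.5, 0.3]
opening: 0.454
time_s: 1.27
eef_pos: [0.4145, -0.1975, 0.39]
eef_rot: [-0.007, 0.982, 0.189, -0.0]
wrist_force: [0.4, -0.6, -0.3]
opening: -0.0
1.27 pos [ 0.4145 -0.1975  0.39  ] tool delta /fs [ 0.754 -0.529  0.609] F [ 0.4 -0.6 -0.3] zt [-0.003  0.014 -1.   ] open -9.61361678898442e-05
```

```bash
python3 -m handwheel '[{"travel":[0.19,-0.13,0],"dr":[0,0,0]},{"travel":[0.19,-0.13,0],"dr":[0,0,0]},{"travel":[0.19,-0.13,0],"dr":[0,0,0]},{"travel":[0.18,-0.12,0],"dr":[0,0,0]},{"travel":[0,0,0.2],"dr":[0,0,0]},{"travel":[0,0,0.2],"dr":[0,0,0]},{"travel":[0,0,0],"dr":[0,0,0]}]'
python3 - <<'E'
from h import *
need(W(-.092,-.039,.166))
snap('top','top1.png');a=cv2.imread('pics/top1.png');snap('side','side1.png');b=cv2.imread('pics/side1.png')
cv2.imwrite('pics/c1.png',np.hstack([a[80:300,130:450],b[90:310,150:470]]))
E
```

```text
time_s: 1.85
eef_pos: [0.4955, -0.0679, 0.3297]
eef_rot: [-0.008, 0.981, 0.195, 0.001]
wrist_force: [-1.5, 0.5, -2.0]
opening: -0.0
1.85 pos [ 0.4955 -0.0679  0.3297] tool delta /fs [-0.074  0.078  1.09 ] F [-1.5  0.5 -2. ] zt [-0.     0.015 -1.   ] open -0.0003827667535370453
```

View pics/c1.png

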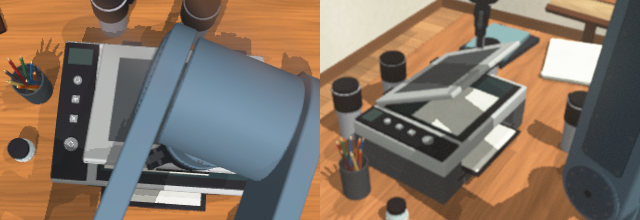

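The crops show the shut fingers above the lid's right-centre with the lid still open, at side crop about (483,45). I descend in small steps.

```bash
python3 -m handwheel '[{"travel":[-0.07,0.08,0.08],"dr":[0,0,0]},{"travel":[0,0,0.08],"dr":[0,0,0]},{"travel":[0,0,0.08],"dr":[0,0,0]},{"travel":[0,0,0.08],"dr":[0,0,0]},{"travel":[0,0,0.07],"dr":[0,0,0]},{"travel":[0,0,0.07],"dr":[0,0,0]}]'
python3 -m handwheel '[{"travel":[0,0,0.07],"dr":[0,0,0]},{"travel":[0,0,0.07],"dr":[0,0,0]},{"travel":[0,0,0.07],"dr":[0,0,0]},{"travel":[0,0,0.07],"dr":[0,0,0]}]'
python3 -c "
from h import *
need(W(-.092,-.039,.166))"
```

```text
time_s: 2.45
eef_pos: [0.4968, -0.0881, 0.2727]
eef_rot: [-0.001, 0.981, 0.192, 0.011]
wrist_force: [0.6, 1.2, 1.5]
opening: 0.001
time_s: 2.78
eef_pos: [0.498, -0.0875, 0.2271]
eef_rot: [-0.001, 0.981, 0.192, 0.011]
wrist_force: [-0.8, -0.2, 1.7]
opening: 0.001
2.78 pos [ 0.498  -0.0875  0.2271] tool delta /fs [-0.043 -0.065  0.406] F [-0.8 -0.2  1.7] zt [ 0.022  0.006 -1.   ] open 0.0014838007492692037
```

```bash
python3 -m handwheel '[{"travel":[0,0,0.07],"dr":[0,0,0]},{"travel":[0,0,0.07],"dr":[0,0,0]},{"travel":[0,0,0.07],"dr":[0,0,0]},{"travel":[0,0,0.07],"dr":[0,0,0]},{"travel":[0,0,0.05],"dr":[0,0,0]}]'
python3 -m handwheel '[{"travel":[0,0,0.03],"dr":[0,0,0]},{"travel":[0,0,0.02],"dr":[0,0,0]}]'
python3 -c "
from h import *
need(W(-.092,-.039,.166))"
```

```text
time_s: 3.2
eef_pos: [0.498, -0.0865, 0.1707]
eef_rot: [-0.001, 0.981, 0.193, 0.01]
wrist_force: [-0.7, -0.2, 1.2]
opening: 0.001
time_s: 3.37
eef_pos: [0.4979, -0.0865, 0.1657]
eef_rot: [-0.002, 0.981, 0.193, 0.009]
wrist_force: [-24.8, 7.7, 57.0]
opening: 0.0
3.37 pos [ 0.4979 -0.0865  0.1657] tool delta /fs [-0.035 -0.058 -0.003] F [-24.8   7.7  57. ] zt [ 0.017  0.007 -1.   ] open 0.0003184520349109697
```

Hard stop reached at z 0.166 with 57 N, so the lid should be shut. I back off and look before pressing keys.

```bash
python3 -m handwheel '[{"travel":[0,0,-0.15],"dr":[0,0,0]},{"travel":[0,0,-0.2],"dr":[0,0,0]},{"travel":[0,0,-0.2],"dr":[0,0,0]},{"travel":[0,0,-0.1],"dr":[0,0,0]},{"travel":[0,0,0],"dr":[0,0,0]}]'
python3 - <<'E'
from h import *
need(W(.06,.1745,.22))
snap('side','side2.png');b=cv2.imread('pics/side2.png')
cv2.imwrite('pics/c2.png',cv2.resize(b[100:310,150:430],None,fx=2,fy=2))
print(*[proj('side',lid(t,.28,.018,y)).round(0)*2-[300,200] for t in(0,.03) for y in(.13,-.208)])
E
```

```text
time_s: 3.78
eef_pos: [0.4964, -0.0869, 0.2666]
eef_rot: [-0.002, 0.981, 0.193, 0.009]
wrist_force: [0.1, -1.0, 0.0]
opening: 0.0
3.78 pos [ 0.4964 -0.0869  0.2666] tool delta /fs [ 1.513 -0.874  0.339] F [ 0.1 -1.   0. ] zt [ 0.017  0.008 -1.   ] open 0.00016400728842315366
[284. 256.] [410. 138.] [284. 250.] [410. 134.]
```

View pics/c2.png

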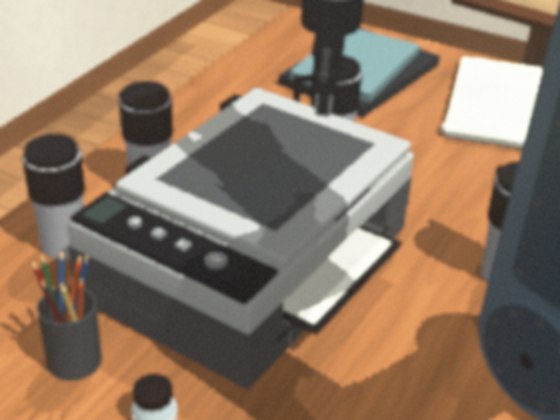

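The lid sits flush and shut, with its front-left corner near (245,245) in the crop, and the machine is undisturbed. Next I move over the power key.

```bash
python3 -m handwheel '[{"travel":[0.21,-0.12,0],"dr":[0,0,0]},{"travel":[0.21,-0.12,0],"dr":[0,0,0]},{"travel":[0.21,-0.12,0],"dr":[0,0,0]},{"travel":[0.21,-0.12,0],"dr":[0,0,0]},{"travel":[0.21,-0.12,0],"dr":[0,0,0]},{"travel":[0.21,-0.12,0],"dr":[0,0,0]},{"travel":[0.1,-0.06,0.1],"dr":[0,0,0]},{"travel":[0,0,0.05],"dr":[0,0,0]},{"travel":[0,0,0],"dr":[0,0,0]}]'
python3 -c "
from h import *
need(W(.06,.1745,.18))"
```

```text
time_s: 4.58
eef_pos: [0.6429, 0.1064, 0.2262]
eef_rot: [-0.004, 0.982, 0.19, 0.001]
wrist_force: [0.2, -0.6, -0.8]
opening: 0.003
4.58 pos [0.6429 0.1064 0.2262] tool delta /fs [ 0.125 -0.05   0.309] F [ 0.2 -0.6 -0.8] zt [ 0.     0.009 -1.   ] open 0.0029008238388857385
```

```bash
python3 -m handwheel '[{"travel":[0.125,-0.05,0],"dr":[0,0,0]},{"travel":[0,0,0],"dr":[0,0,0]},{"travel":[0,0,0.1],"dr":[0,0,0]},{"travel":[0,0,0.1],"dr":[0,0,0]},{"travel":[0,0,0.05],"dr":[0,0,0]},{"travel":[0,0,0],"dr":[0,0,0]}]'
python3 -c "
from h import *
need(W(.06,.1745,.161))
snap('side','side3.png');b=cv2.imread('pics/side3.png')
cv2.imwrite('pics/c3.png',cv2.resize(b[150:270,170:310],None,fx=4,fy=4))"
```

```text
time_s: 5.08
eef_pos: [0.6522, 0.1154, 0.181]
eef_rot: [-0.004, 0.982, 0.188, -0.005]
wrist_force: [-0.7, -0.3, -0.4]
opening: 0.005
5.08 pos [0.6522 0.1154 0.181 ] tool delta /fs [ 0.047 -0.019  0.133] F [-0.7 -0.3 -0.4] zt [-0.011  0.007 -1.   ] open 0.004738314509717683
```

View pics/c3.png

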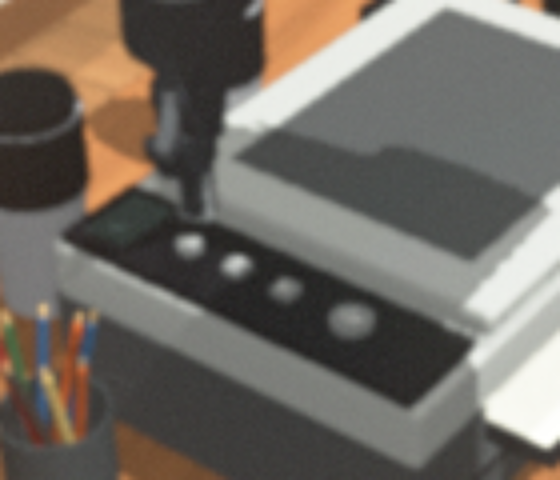

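The fingertip hangs above and slightly behind-right of the power key: tip at (198,215), key at (190,243). This agrees with the computed 7 mm correction.

```bash
python3 -m handwheel '[{"travel":[0.05,-0.02,0.04],"dr":[0,0,0]},{"travel":[0.02,-0.01,0.04],"dr":[0,0,0]},{"travel":[0,0,0.02],"dr":[0,0,0]},{"travel":[0,0,0],"dr":[0,0,0]}]'
python3 -c "
from h import *
need(W(.06,.1745,.1575))"
```

```text
time_s: 5.47
eef_pos: [0.6622, 0.1227, 0.1683]
eef_rot: [-0.004, 0.982, 0.187, -0.003]
wrist_force: [-0.4, 0.0, 0.3]
opening: 0.0
5.47 pos [0.6622 0.1227 0.1683] tool delta /fs [-0.033  0.001  0.072] F [-0.4  0.   0.3] zt [-0.007  0.007 -1.   ] open 0.00012320523308658428
```

```bash
python3 -m handwheel '[{"travel":[-0.02,0,0.03],"dr":[0,0,0]},{"travel":[0,0,0.02],"dr":[0,0,0]},{"travel":[0,0,0.02],"dr":[0,0,0]},{"travel":[0,0,0],"dr":[0,0,0]}]'
python3 -c "
from h import *
need(W(.06,.1745,.1575))"
```

```text
time_s: 5.8
eef_pos: [0.6602, 0.1218, 0.1584]
eef_rot: [-0.004, 0.982, 0.188, -0.001]
wrist_force: [-1.4, -0.3, 2.8]
opening: -0.003
5.8 pos [0.6602 0.1218 0.1584] tool delta /fs [-0.019 -0.     0.006] F [-1.4 -0.3  2.8] zt [-0.004  0.007 -1.   ] open -0.0032389583261556803
```

Partly down: 2.6 mm and 2.8 N. I press a bit further to be sure, hold, then release.

```bash
python3 -m handwheel '[{"travel":[0,0,0.015],"dr":[0,0,0]},{"travel":[0,0,0.005],"dr":[0,0,0]}]'
python3 -m handwheel '[{"travel":[0,0,0],"dr":[0,0,0]}]'
python3 -m handwheel '[{"travel":[0,0,-0.06],"dr":[0,0,0]},{"travel":[0,0,-0.15],"dr":[0,0,0]},{"travel":[0,0,-0.15],"dr":[0,0,0]},{"travel":[0,0,0],"dr":[0,0,0]}]'
python3 -c "
from h import *
need(W(.06,.1745,.1575))
snap('side','side4.png');b=cv2.imread('pics/side4.png')
cv2.imwrite('pics/c4.png',cv2.resize(b[150:270,170:310],None,fx=4,fy=4))
need(W(-.072,.1745,.2))"
```

```text
time_s: 5.97
eef_pos: [0.6603, 0.1218, 0.1571]
eef_rot: [-0.003, 0.982, 0.188, -0.001]
wrist_force: [-3.0, -0.9, 3.9]
opening: -0.002
time_s: 6.05
eef_pos: [0.6603, 0.1218, 0.1576]
eef_rot: [-0.003, 0.982, 0.188, -0.001]
wrist_force: [-2.1, 0.3, 3.5]
opening: 0.003
time_s: 6.38
eef_pos: [0.6596, 0.1215, 0.2127]
eef_rot: [-0.004, 0.982, 0.188, -0.002]
wrist_force: [0.9, -0.2, 1.9]
opening: -0.002
6.38 pos [0.6596 0.1215 0.2127] tool delta /fs [-0.013  0.002  0.368] F [ 0.9 -0.2  1.9] zt [-0.006  0.006 -1.   ] open -0.0020568669540643823
6.43 pos [0.6588 0.1214 0.2106] tool delta /fs [-0.8   -0.385  0.078] F [-0.3 -0.  -0.4] zt [-0.008  0.006 -1.   ] open 0.002989091883344108
```

View pics/c4.png

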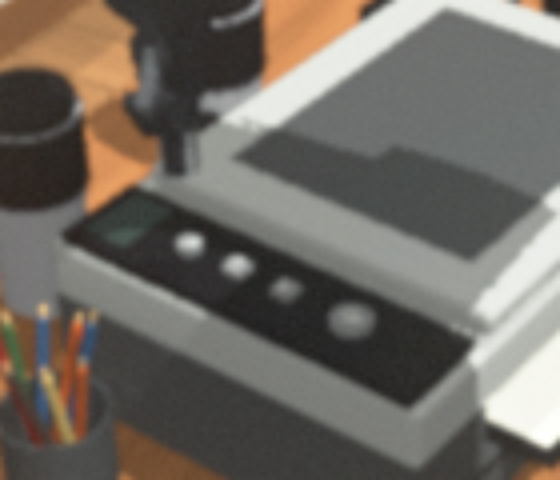

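The tip has lifted off and all keys look up, with power at (190,243). The display at (130,215) is unlit so far. I move above start, then wait a while, checking the display numerically.

```bash
python3 -m handwheel '[{"travel":[-0.16,-0.08,0],"dr":[0,0,0]},{"travel":[-0.16,-0.08,0],"dr":[0,0,0]},{"travel":[-0.16,-0.08,0],"dr":[0,0,0]},{"travel":[-0.16,-0.08,0],"dr":[0,0,0]},{"travel":[-0.1,-0.04,0],"dr":[0,0,0]},{"travel":[0,0,0],"dr":[0,0,0]},{"travel":[0,0,0],"dr":[0,0,0]},{"travel":[0,0,0],"dr":[0,0,0]},{"travel":[0,0,0],"dr":[0,0,0]},{"travel":[0,0,0],"dr":[0,0,0]},{"travel":[0,0,0],"dr":[0,0,0]},{"travel":[0,0,0],"dr":[0,0,0]},{"travel":[0,0,0],"dr":[0,0,0]},{"travel":[0,0,0],"dr":[0,0,0]},{"travel":[0,0,0],"dr":[0,0,0]},{"travel":[0,0,0],"dr":[0,0,0]},{"travel":[0,0,0],"dr":[0,0,0]},{"travel":[0,0,0],"dr":[0,0,0]},{"travel":[0,0,0],"dr":[0,0,0]},{"travel":[0,0,0],"dr":[0,0,0]}]'
python3 - <<'E'
from h import *
snap('side','side5.png')
for i in (0,2,3,4,5):
    a=cv2.imread(f'pics/side{i}.png'); print(i,a[202:207,199:206].mean((0,1)).round(1))
need(W(-.072,.1745,.175))
d=cv2.absdiff(cv2.imread('pics/side5.png'),cv2.imread('pics/side2.png')).max(2)[180:300,180:300]; ys,xs=np.where(d>40); print(len(xs))
E
```

```text
time_s: 8.1
eef_pos: [0.5321, 0.1295, 0.2025]
eef_rot: [-0.005, 0.982, 0.186, -0.007]
wrist_force: [0.2, -0.4, -0.2]
opening: -0.0
0 [76.4 82.3 71.3]
2 [82.1 88.5 76.4]
3 [59.9 63.8 57.7]
4 [58.6 62.9 56.9]
5 [53.7 57.7 52.4]
8.15 pos [0.5321 0.1295 0.2025] tool delta /fs [-0.033 -0.022  0.184] F [ 0.4 -0.7 -0. ] zt [-0.016  0.006 -1.   ] open -5.1963598791901314e-05
1652
```

```bash
python3 -c "
from h import *
b=cv2.imread('pics/side5.png')
cv2.imwrite('pics/c5.png',cv2.resize(b[140:280,170:330],None,fx=4,fy=4))"
```

```text
(no output)
```

View pics/c5.png

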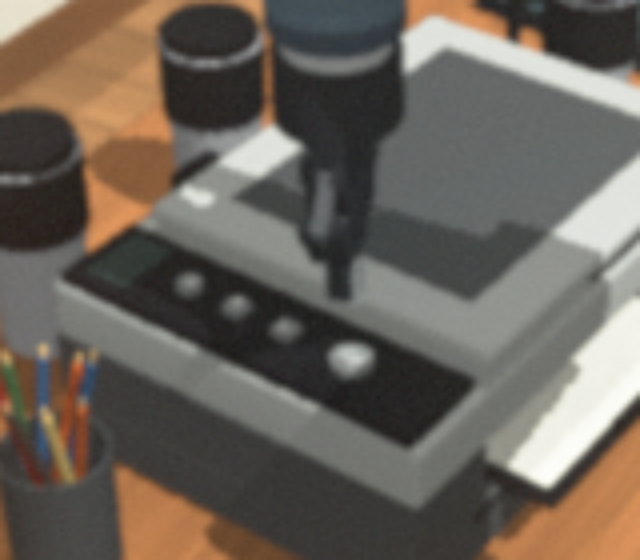

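The display shows no lit state. The press itself was measured at full travel (3.9 mm, 3.9 N), and the key came up. The tip now hangs above start (key at (352,358)), so I press it.

```bash
python3 -m handwheel '[{"travel":[-0.03,-0.02,0.05],"dr":[0,0,0]},{"travel":[0,0,0.08],"dr":[0,0,0]},{"travel":[0,0,0.05],"dr":[0,0,0]},{"travel":[0,0,0.02],"dr":[0,0,0]},{"travel":[0,0,0],"dr":[0,0,0]}]'
python3 -c "
from h import *
need(W(-.072,.1745,.1573))"
```

```text
time_s: 8.57
eef_pos: [0.525, 0.131, 0.1689]
eef_rot: [-0.005, 0.982, 0.186, -0.008]
wrist_force: [-0.3, 0.9, 0.2]
opening: 0.003
8.57 pos [0.525  0.131  0.1689] tool delta /fs [0.006 0.004 0.077] F [-0.3  0.9  0.2] zt [-0.017  0.006 -1.   ] open 0.0027437730039419537
```

```bash
python3 -m handwheel '[{"travel":[0,0,0.03],"dr":[0,0,0]},{"travel":[0,0,0.03],"dr":[0,0,0]},{"travel":[0,0,0.02],"dr":[0,0,0]},{"travel":[0,0,0.012],"dr":[0,0,0]}]'
python3 -m handwheel '[{"travel":[0,0,0.005],"dr":[0,0,0]}]'
```

```text
time_s: 8.9
eef_pos: [0.5251, 0.1311, 0.1566]
eef_rot: [-0.004, 0.982, 0.187, -0.008]
wrist_force: [-12.3, -1.3, 25.6]
opening: -0.004
time_s: 8.98
eef_pos: [0.5252, 0.1311, 0.1573]
eef_rot: [-0.004, 0.982, 0.187, -0.008]
wrist_force: [-3.4, -0.7, 3.9]
opening: -0.0
```

Start is fully down. I release it and retreat upward, then check.

```bash
python3 -m handwheel '[{"travel":[0,0,-0.06],"dr":[0,0,0]},{"travel":[0,0,-0.2],"dr":[0,0,0]},{"travel":[0,0,-0.25],"dr":[0,0,0]},{"travel":[0,0,-0.25],"dr":[0,0,0]},{"travel":[0,0,-0.2],"dr":[0,0,0]},{"travel":[0,0,0],"dr":[0,0,0]},{"travel":[0,0,0],"dr":[0,0,0]},{"travel":[0,0,0],"dr":[0,0,0]}]'
python3 -c "
from h import *
need(W(0,0,.3)); snap('side','side6.png')"
```

```text
time_s: 9.65
eef_pos: [0.5279, 0.1302, 0.31]
eef_rot: [-0.004, 0.982, 0.187, -0.007]
wrist_force: [0.5, -0.0, 0.1]
opening: -0.003
9.65 pos [0.5279 0.1302 0.31  ] tool delta /fs [-0.086  1.247  0.054] F [ 0.5 -0.   0.1] zt [-0.015  0.006 -1.   ] open -0.0033457028156121515
```

View pics/side6.png

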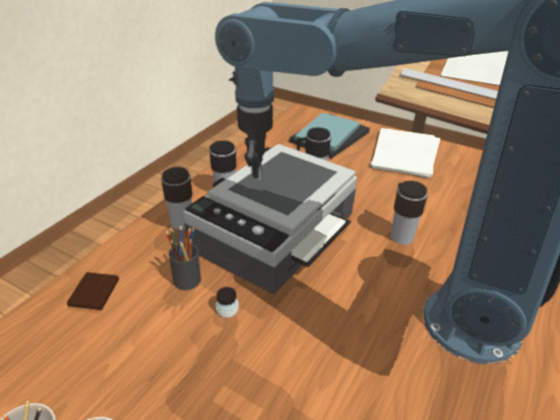

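The lid is shut, the keys are up at (217,211) to (258,230), and the pot, jar and mugs stand as before. The fingers are clear, so I hand in.

```bash
python3 -c "
from bench import ctrl; print(ctrl.hand_in())"
```

```text
the job is handed in; nothing more can be done
None
```

I shut the lid, pressed the power key, then pressed the start key and let go. I handed the job in at about 9.7 s with the arm well clear.

- **Lid:** I pushed it down with closed fingers to its hard stop. The tip stopped at z 0.166 m, the shut height of the lid's top face, with a brief 57 N at the wrist. The picture afterwards shows it flush.
- **Power key:** It went fully down (3.9 mm, 3.9 N) and was released. I waited about 2 s before going on to start.
- **Start key:** It also went fully down, with a brief 26 N on its stop, settling to 3.9 N before I released it.
- **Left alone:** The tip never came down over the two square keys. In the last picture the lid is shut, all the keys look up, and the pot, jar and mugs stand where they were. The wrist force then was about 0 N.

**Not confirmed:** The copier's display showed no visible change after the power press. Whether the machine powered up rests only on the measured key travel and force.

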